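# Change over the bit cases between sloping stand and organiser

## Robot

A 7-joint arm with a two-finger parallel gripper is mounted at the origin on the work surface. World frame = base frame: x ahead of the robot, y to its left, z up, the work surface at z = 0. Lengths are in m, angles in rad, forces in N, time in s.
With the tool pointing down it reaches from about 0.4 to 0.85 m from the base axis. Payload 4.5 kg.
Tool frame: the origin (TCP) lies midway between the tips of the shut fingers; the grasp point (between the pads) lies 19 mm behind it; z points along the fingers, y is the line along which they close (so a half turn about z gives the same grasp; the last joint's range is limited). The gripper opens to 88 mm and grips with 3 to 60 N. Pads are 18 mm wide; open, the fingers measure 123 mm over their backs; the gripper's body (75 mm by 187 mm) begins 45 mm behind the grasp point.
Start: joints at [1.312, 0.689, -0.195, 1.565, 0.157, 0.902, -0.215], TCP at [0.18, -0.598, 0.205] pointing down, gripper open.
Joint ranges: [-3.01, 3.01], [-0.46, 2.08], [-1.47, 1.51], [0.13, 2.56], [-1, 4.14], [0.04, 2.09], [-2.66, 2.66]. Speed limits (rad/s): [2.57, 2.57, 3.14, 3.14, 3.14, 3.14, 3.14].

## Interface

Orientations are given as a unit quaternion [x, y, z, w].
In Python, from plant import r gives the robot as it stands.
- The arm moves only by the tool move_arm, never from a script. Its argument "targets" is a list that holds one entry, the list of rows, each a list of 7 numbers: the opening, from 0 (shut) to 1 (fully open), then the shift along the tool's x, y, z in mm, then the turn, a rotation vector about the tool's x, y, z in degrees. In form: [[[claw, dx, dy, dz, ax, ay, az], ...]]. A call has 1 to 10 rows; each row is the pose to reach, as a shift and turn from the pose commanded when the call began, along the tool's axes at that moment; what a row does not reach only later rows make up. A row lasts 1/8 s, in which the tool goes at most 62.5 mm and 10.7 degrees, less where a joint would pass 70% of its speed; a pose out of reach is approached as far as the arm can. A call with a gripper value outside its range is refused whole. The fingers move at their own pace and stop on an object; "newtons" is the grip in N (left out, the last holds). Time passes only in rows, so rows that repeat a pose let the fingers close. It gives the time, the measured TCP pose, the force, the opening and the grip force at its end, in the units of the state.
- r.get_state(): the state, without advancing time (a new reading comes with each control period).
- r.snapshot(name): name is "scene" or "top" or "wrist"; returns the picture (480x640x3 uint8, red, green, blue); there is no depth.
- r.camera_info(name): a dict with "fx", "fy", "cx", "cy" (pixels), "R" (3x3) and "t" (3): a world point X has camera coordinates R X + t. Camera axes: x right, y down, z forward; pixel columns grow to the right and rows downward; lengths in m; the calibration is good to about 2 mm. A picture is of the moment at which its call begins: read the wrist's pose just before it. camera_info takes no time and is no camera call; for the wrist camera it gives the pose at the moment of the call.
- r.finish_job(): hands the job in; it is judged then, once.
The state is a dict: "clock": time; "q": joint angles; "qd": joint speeds; "joint_torque": joint torques, N m; "tool_pos": TCP position; "eef_rot": TCP orientation; "contact_force": force on the tool from outside, world axes, zero at the start; "moment": the same for the moment, N m; "opening": opening from 0.0 (shut) to 1.0 (fully open); "finger_force": force on a finger pad.
Only numpy, scipy, OpenCV 4.12 (cv2) and the standard library are available. Lean on these libraries where they do the work, as an engineer would, in place of code of your own. Each camera call takes 0.05 s, during which the arm holds its last target. There are 200 camera calls.

## Task

Swap the two bit cases: the red one on top of the parts organiser goes onto the sloping stand, and the yellow one from the stand goes onto the organiser's lid. Leave each lying flat, lid side up, inside the raised rim of its new place, and do not disturb the organiser or the screwdriver, gauge and clear tub nearby; the open bench may be used to put a case down meanwhile.

Things in the scene. Friction and masses are not known exactly. Their poses are not given: they have to be found in the camera images.
- yellow_case: Yellow hard bit case, 130 (own x) x 56 (y) x 42 mm (z), black seam, latch and ribbed top patch (2 mm, look only); origin: centre of underside, z out through the lid. 0.2 to 0.4 kg, centre of mass in the middle; both ends alike for this job. At the start it lies on the stand's sloping tray, against the low rim.
- red_case: Red hard bit case, 130 (own x) x 56 (y) x 42 mm (z), black seam, latch and ribbed top patch (2 mm, look only); origin: centre of underside, z out through the lid. 0.2 to 0.4 kg, centre of mass in the middle; both ends alike for this job. At the start it lies on the organiser, inside the rim on its lid.
- cradle: Grey tray on a black stand fixed to the bench, sloping 30 degrees. Origin: middle of tray floor, 65 mm above bench; own z square to the floor, +x up the slope, y level. Floor inside the rim 152 (x) x 80 mm (y); rim 6 mm thick, 5 mm high, 14 mm at the low end (-x). Deck 170 x 100 mm. A case lies lengthwise up the slope; it may stay where put or slide to the low rim, either is fine.
- organiser: Parts organiser, clear compartment box with white lid, 194 (own x) x 120 (own y) x 50 mm to the lid's flat top, loose on the bench, 1.3 kg. Origin: centre of its underside, z up. On the lid a blue rim, 5 mm high and 6 mm thick, encloses 152 (x) x 80 mm (y), centred.
- screwdriver: Black-handled screwdriver, 170 mm, lying on the bench; own x runs along it from handle to tip. Bystander.
- gauge: Black round car gauge on a small foot, 70 mm across, 95 mm tall; origin under its foot, dial faces own -x. Bystander.
- tub: Empty clear plastic tub, 110 x 75 x 45 mm; origin: centre of its underside. Bystander.
Things that resemble listed ones, but are neither listed nor needed, are in the scene too. Leave any blue or green look-alike of the part that bears cradle alone.

How it is judged:
By the outcome, as a careful person would: the job done as asked, in the order asked, and still so for the second after the job is handed in, with the robot touching nothing.
It also fails if it takes over 72 s, if anything falls off the work surface, if the arm or the gripper's body presses on something with over 40 N, if the wrist force passes 120 N, or if a joint passes its speed limit or range.

## Working session

There is one attempt and no reset: what is moved stays moved. The work goes in short steps, Python scripts to look and compute and a tool call to move; the robot and the scene stay as the last step left them, time stands still between calls to the robot, and variables do not carry over. Pictures are saved under pics/ and viewed, at most 10 in all, crops included, and the job is handed in when it is done.

Besides the shell and the picture viewer there is one more tool, called as name(argument=value, ...), one argument or row to a line, values as JSON. move_arm: Moves the arm, as the interface text tells. Its arguments: {"type":"object","properties":{"targets":{"type":"array","items":{"type":"array","items":{"type":"array","items":{"type":"number"}}}},"newtons":{"type":"number"}},"required":["targets"]}

```bash
mkdir -p pics; ls
python3 - <<'E'
from plant import r
import cv2,json
for n in ("scene","top"):
    im=r.snapshot(n); cv2.imwrite(f"pics/{n}0.png",im[:,:,::-1])
    c=r.camera_info(n); print(n,{k:(v.tolist() if hasattr(v,'tolist') else v) for k,v in c.items()})
s=r.get_state(); print(s)
E
```

```text
pics
scene {'fx': 520.835182932982, 'fy': 520.835182932982, 'cx': 323.97568865493383, 'cy': 235.14162785203476, 'R': [[-0.8267917780845677, 0.5625005385196922, -0.002915451391315556], [0.4200789546646195, 0.6139897990754387, -0.6682441159330795], [-0.3740976176610048, -0.5537234605797001, -0.7439363559230063]], 't': [0.42914989990345287, -0.15136539731735107, 1.4596210500701803]}
top {'fx': 452.8721707934734, 'fy': 452.8721707934734, 'cx': 318.84033431310047, 'cy': 242.42552162885454, 'R': [[0.00889812623386156, -0.9998696820005494, 0.013470054403994973], [-0.9955066255767109, -0.010127652361483495, -0.09414876043005017], [0.09427291118023406, -0.012571780850987587, -0.9954670102739912]], 't': [-0.019906493319711012, 0.512798882107002, 1.3875712259505268]}
{'clock': 0.1, 'q': array([ 1.31176804,  0.68988463, -0.19451646,  1.56618662,  0.15725747,
        0.90251252, -0.2150902 ]), 'qd': array([ 0.00060095, -0.00148399, -0.00050752, -0.00316163,  0.00129178,
       -0.00023548,  0.00042285]), 'joint_torque': array([-3.01574240e-03, -5.28499711e+01, -1.27154142e+00, -1.53837043e+01,
       -5.25397633e-02,  1.93152599e-03,  3.10965811e-05]), 'tool_pos': array([ 0.18020399, -0.59783059,  0.20391408]), 'eef_rot': array([ 9.89296590e-01,  1.45916453e-01, -1.60423645e-04, -7.86793929e-04]), 'contact_force': array([ 0.51215869,  0.2903359 , -0.05174907]), 'moment': array([-0.00377355, -0.03751383,  0.02716283]), 'finger_force': 0.0, 'opening': 1.005467594951853}
```

View pics/scene0.png

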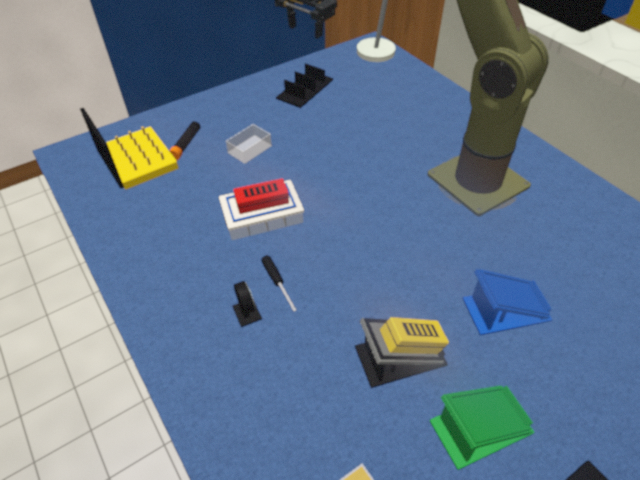

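View pics/top0.png

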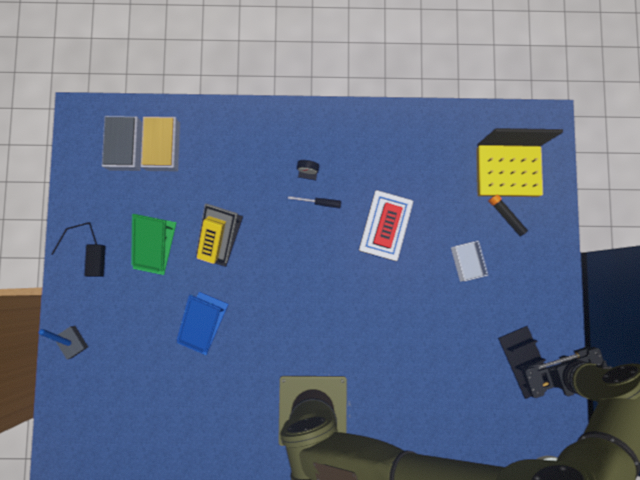

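Scene: the red case (261,194) lies on the white-lidded organiser, and the yellow case (415,336) on the grey tray with a black stand. The top view has the same things at (387,226) and (213,237). There are three stand candidates in the top view: grey on black (220,235), green (152,244) and blue (202,322). Only the grey one fits "grey tray on a black stand" and carries the yellow case, so I'll confirm it in an enlarged crop.

Run:
```python
import cv2,numpy as np
a=cv2.imread("pics/scene0.png");b=cv2.imread("pics/top0.png")
f=lambda i,x,y,w,h,s:cv2.resize(i[y:y+h,x:x+w],(w*s,h*s),interpolation=cv2.INTER_CUBIC)
A=f(a,345,300,110,90,4);B=f(b,175,190,80,90,4)
cv2.imwrite("pics/crop_c.png",np.hstack([A,B]))
A=f(a,210,170,100,75,4);B=f(b,345,180,80,90,4);A=cv2.copyMakeBorder(A,0,60,0,0,0)
cv2.imwrite("pics/crop_o.png",np.hstack([A,B]))
```

```text
(no output)
```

View pics/crop_c.png

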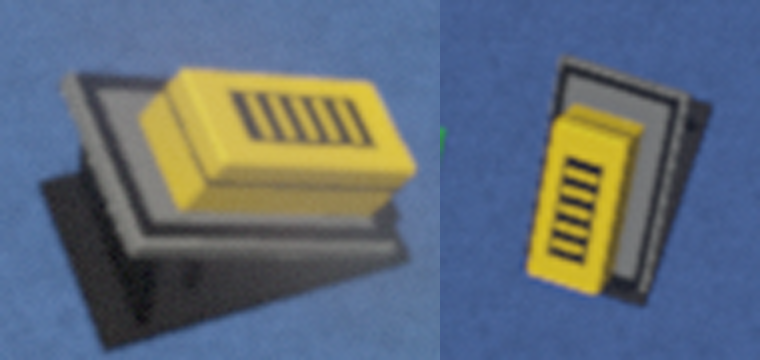

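View pics/crop_o.png

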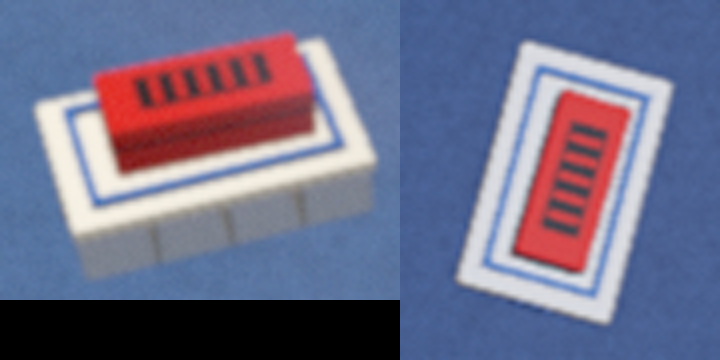

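The crops confirm it: the yellow case is on the grey tray with the black stand, whose high end faces away from the robot. The red case is inside the blue rim of the white-lidded organiser. Next I'll measure poses by casting rays onto planes at known heights and checking sizes.

```bash
cat > h.py <<'E'
import cv2,numpy as np
from scipy.spatial.transform import Rotation as Ro
def ray(c,uv):
    R=np.array(c["R"]);t=np.array(c["t"])
    d=R.T@np.array([(uv[0]-c["cx"])/c["fx"],(uv[1]-c["cy"])/c["fy"],1]);return -R.T@t,d
def onz(c,uv,z):
    o,d=ray(c,uv);return o+d*(z-o[2])/d[2]
def onplane(c,uv,p,n):
    o,d=ray(c,uv);return o+d*((p-o)@n)/(d@n)
def tri(c1,u1,c2,u2):
    (a,d),(b,e)=ray(c1,u1),ray(c2,u2)
    s=np.linalg.lstsq(np.c_[d,-e],b-a,rcond=None)[0]
    return (a+d*s[0]+b+e*s[1])/2,np.linalg.norm(a+d*s[0]-b-e*s[1])
def biggest(m,x0=0,y0=0,x1=640,y1=480):
    k=np.zeros(m.shape,np.uint8);k[y0:y1,x0:x1]=m[y0:y1,x0:x1]
    cs=cv2.findContours(k,cv2.RETR_EXTERNAL,cv2.CHAIN_APPROX_NONE)[0];return max(cs,key=cv2.contourArea)
def rect(c,cnt,z):
    P=np.array([onz(c,p,z)[:2] for p in cnt[:,0]]).astype(np.float32)*1000
    (x,y),(w,h),a=cv2.minAreaRect(P)
    if w<h: w,h,a=h,w,a+90
    return np.round([x,y,w,h,(a+90)%180-90],1)
def yawdown(deg,tilt=0):  # tool x along heading deg, z down; tilt about level y: nose-up slope
    R=Ro.from_euler('z',deg,degrees=True)*Ro.from_euler('y',-tilt,degrees=True)
    return R*Ro.from_euler('x',180,degrees=True)
def rel(s,p,Rt):
    R0=Ro.from_quat(s["eef_rot"])
    return np.round(R0.inv().apply(np.array(p)-s["tool_pos"])*1000,1),np.round((R0.inv()*Rt).as_rotvec(degrees=True),1)
E
python3 - <<'E'
from plant import r
from h import *
ct,cs=r.camera_info("top"),r.camera_info("scene")
t=cv2.cvtColor(cv2.imread("pics/top0.png"),cv2.COLOR_BGR2HSV)
H,S,V=cv2.split(t)
red=(((H<8)|(H>172))&(S>140)&(V>90)).astype(np.uint8)*255
print("red",rect(ct,biggest(red,340,180,430,270),.092))
wh=((S<60)&(V>150)).astype(np.uint8)*255
print("org",rect(ct,biggest(wh,340,180,430,270),.050))
f=lambda x,y:(x/4+345,y/4+300); g=lambda x,y:((x-440)/4+175,y/4+190)
for n,a,b in (("deck far left(hi)",(135,252),(562,58)) ,("deck hi2",(65,75),(690,97)),("d lo",(408,250),(645,290))):
    pass
# scene: camera opposite, so match: top-image left corner (y+) is scene-near corner
hl=tri(cs,f(133,254),ct,g(562,57)); hr=tri(cs,f(65,74),ct,g(691,96))
print("hi y+",hl,"hi y-",hr)
Y=[tri(cs,f(*a),ct,g(*b)) for a,b in (((208,180),(556,122)),((180,68),(640,135)),((413,172),(528,275)))]
print("yellow top corners",Y)
for n,u in (("gauge",(308,170)),("sd tip",(290,199)),("sd end",(340,204)),("tub",(470,261)),("bench?",(310,290))): print(n,onz(ct,u,0.02).round(3))
E
```

```text
red [ 561.2 -218.2  126.4   51.5  -16.7]
org [ 566.8 -220.8  197.7  123.2  -15.4]
hi y+ (array([0.6161393 , 0.32360173, 0.09782655]), np.float64(0.0007079878580713161)) hi y- (array([0.58600929, 0.22757786, 0.10269751]), np.float64(0.0038677338049786323))
yellow top corners [(array([0.56710683, 0.32085734, 0.11339909]), np.float64(0.004483661430592211)), (array([0.55034628, 0.26354909, 0.12389908]), np.float64(0.013422846193377535)), (array([0.45630192, 0.35289474, 0.05942209]), np.float64(0.0003065370422327944))]
gauge [0.744 0.021 0.02 ]
sd tip [0.65  0.077 0.02 ]
sd end [ 0.636 -0.081  0.02 ]
tub [ 0.46  -0.489  0.02 ]
bench? [0.365 0.011 0.02 ]
```

Run:
```python
from plant import r
from h import *
s=r.get_state()
print(rel(s,[.563,-.219,.24],yawdown(-16.4)))
```

```text
(array([ 475.9, -252.2,  -35.7]), array([-0.1,  0. , 33.2]))
```

move_arm(
  targets=[
    [[1,20,-11,-36,0,0,0],[1,70,-37,-36,0,0,4],[1,125,-66,-36,0,0,8],[1,180,-95,-36,0,0,12],[1,235,-124,-36,0,0,16],[1,290,-154,-36,0,0,20],[1,345,-183,-36,0,0,24],[1,400,-212,-36,0,0,28],[1,450,-238,-36,0,0,32],[1,476,-252,-36,0,0,33.2]],
  ],
  newtons=35,
)

```text
clock: 1.35
tool_pos: [0.5657, -0.2156, 0.2401]
eef_rot: [0.99, -0.141, -0.0, -0.001]
contact_force: [-0.7, -0.5, 0.4]
opening: 0.998
finger_force: 0.0
```

Run:
```python
from plant import r
from h import *
s=r.get_state(); c=r.camera_info("wrist"); im=r.snapshot("wrist")
print(s["q"].round(2),s["tool_pos"].round(4),s["eef_rot"].round(3))
cv2.imwrite("pics/w1.png",im[:,:,::-1])
hsv=cv2.cvtColor(im,cv2.COLOR_RGB2HSV);H,S,V=cv2.split(hsv)
red=(((H<8)|(H>172))&(S>140)&(V>60)).astype(np.uint8)*255
wh=((S<60)&(V>150)).astype(np.uint8)*255
print(rect(c,biggest(red),.092),rect(c,biggest(wh),.05))
```

```text
[ 0.29  0.62 -0.01  1.59  0.    0.93 -1.57] [ 0.5657 -0.2156  0.2401] [ 0.99  -0.141 -0.    -0.001]
[ 564.1 -219.6  127.6   53.4  -16.5] [ 567.  -220.1  194.7  122.   -15.6]
```

View pics/w1.png

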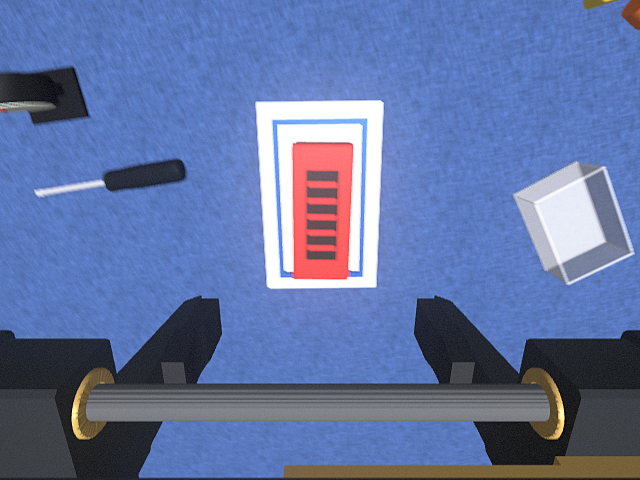

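The wrist view shows the red case at (322,210) inside the rim, with 16 mm of finger clearance each side. I'll descend and grip.

move_arm(
  targets=[
    [[1,1,0,50,0,0,0],[1,1,0,100,0,0,0],[1,1,0,145,0,0,0],[1,1,0,165,0,0,0],[1,1,0,174,0,0,0],[1,1,0,174,0,0,0],[0.5,1,0,174,0,0,0],[0.5,1,0,174,0,0,0],[0.5,1,0,174,0,0,0],[0.5,1,0,174,0,0,0]],
  ],
  newtons=35,
)

```text
clock: 2.65
tool_pos: [0.5645, -0.2201, 0.0669]
eef_rot: [0.99, -0.143, 0.0, 0.0]
contact_force: [-0.5, -0.0, -0.6]
opening: 0.569
finger_force: 0.0
```

move_arm(
  targets=[
    [[0.3,0,0,0,0,0,0],[0.3,0,0,0,0,0,0],[0.3,0,0,0,0,0,0]],
  ],
  newtons=35,
)

```text
clock: 3.02
tool_pos: [0.5644, -0.22, 0.0666]
eef_rot: [0.99, -0.143, -0.0, 0.0]
contact_force: [-0.6, -0.0, -0.6]
opening: 0.302
finger_force: 0.0
```

Run:
```python
from plant import r
from h import *
s=r.get_state();print(s["opening"],s["finger_force"],s["contact_force"])
im=r.snapshot("wrist");cv2.imwrite("pics/w2.png",im[:,:,::-1])
```

```text
0.30154392056406054 0.0 [-0.64598723 -0.00802572 -0.61889376]
```

View pics/w2.png

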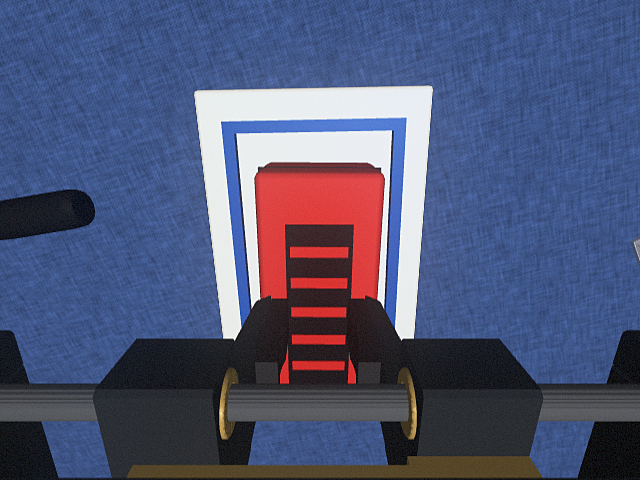

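The wrist view shows both fingertips at (265,300) and (375,300) inside the case's width, so they closed above or on the lid instead of around it. I'll project the TCP into this view to check the tip height.

Run:
```python
from plant import r
from h import *
s=r.get_state();c=r.camera_info("wrist");R=np.array(c["R"]);t=np.array(c["t"])
T=Ro.from_quat(s["eef_rot"]);print("cam pos",(-R.T@t).round(3),"cam in tool",T.inv().apply(-R.T@t-s["tool_pos"]).round(3), "axis in tool",T.inv().apply(R[2]).round(3))
for o in (.3,1.0):
  for z in (0,-.02,-.04,-.064):
    for y in (-.044*o,-.044*o-.0175):
      for x in (-.009,.009):
        p=R@(s["tool_pos"]+T.apply([x,y,z]))+t; print(o,z,round(y,3),x,[round(c["fx"]*p[0]/p[2]+c["cx"]),round(c["fy"]*p[1]/p[2]+c["cy"])])
hsv=cv2.cvtColor(cv2.imread("pics/w2.png"),cv2.COLOR_BGR2HSV);H,S,V=cv2.split(hsv)
red=(((H<8)|(H>172))&(S>140)&(V>60)).astype(np.uint8)*255
b=biggest(red);print(cv2.boundingRect(b),[onz(c,u,.092).round(3) for u in ((256,172),(384,172))])
```

```text
cam pos [ 0.644 -0.245  0.247] cam in tool [ 0.083  0.001 -0.18 ] axis in tool [-0.323 -0.     0.946]
0.3 0 -0.013 -0.009 [291, 297]
0.3 0 -0.013 0.009 [290, 267]
0.3 0 -0.031 -0.009 [259, 297]
0.3 0 -0.031 0.009 [257, 267]
0.3 -0.02 -0.013 -0.009 [288, 316]
0.3 -0.02 -0.013 0.009 [287, 283]
0.3 -0.02 -0.031 -0.009 [253, 316]
0.3 -0.02 -0.031 0.009 [250, 283]
0.3 -0.04 -0.013 -0.009 [285, 339]
0.3 -0.04 -0.013 0.009 [283, 302]
0.3 -0.04 -0.031 -0.009 [245, 339]
0.3 -0.04 -0.031 0.009 [242, 302]
0.3 -0.064 -0.013 -0.009 [279, 374]
0.3 -0.064 -0.013 0.009 [277, 333]
0.3 -0.064 -0.031 -0.009 [233, 374]
0.3 -0.064 -0.031 0.009 [230, 334]
1.0 0 -0.044 -0.009 [234, 297]
1.0 0 -0.044 0.009 [232, 267]
1.0 0 -0.061 -0.009 [202, 297]
1.0 0 -0.061 0.009 [199, 267]
1.0 -0.02 -0.044 -0.009 [226, 316]
1.0 -0.02 -0.044 0.009 [223, 283]
1.0 -0.02 -0.061 -0.009 [190, 316]
1.0 -0.02 -0.061 0.009 [186, 283]
1.0 -0.04 -0.044 -0.009 [215, 339]
1.0 -0.04 -0.044 0.009 [211, 302]
1.0 -0.04 -0.061 -0.009 [176, 339]
1.0 -0.04 -0.061 0.009 [170, 302]
1.0 -0.064 -0.044 -0.009 [198, 375]
1.0 -0.064 -0.044 0.009 [193, 334]
1.0 -0.064 -0.061 -0.009 [152, 375]
1.0 -0.064 -0.061 0.009 [145, 334]
(255, 169, 130, 131) [array([ 0.631, -0.214,  0.092]), array([ 0.616, -0.266,  0.092])]
```

Seen in the image, the fingertips sit about 30–35 mm behind the reported TCP, at roughly z ≈ 0.10, just above the lid. I'll measure that offset with a gentle touch on the lid.

move_arm(
  targets=[
    [[0.3,0,0,1,0,0,0],[0.3,0,0,2,0,0,0],[0.3,0,0,3,0,0,0]],
  ],
)

```text
clock: 3.45
tool_pos: [0.5643, -0.22, 0.0635]
eef_rot: [0.99, -0.143, -0.0, 0.0]
contact_force: [0.1, -0.8, -0.3]
opening: 0.3
finger_force: 0.0
```

move_arm(
  targets=[
    [[0.3,0,0,1,0,0,0],[0.3,0,0,2,0,0,0],[0.3,0,0,3,0,0,0]],
  ],
)

```text
clock: 3.82
tool_pos: [0.5644, -0.22, 0.0606]
eef_rot: [0.99, -0.143, 0.0, 0.0]
contact_force: [0.4, 0.1, 0.0]
opening: 0.302
finger_force: 0.0
```

move_arm(
  targets=[
    [[0.3,0,0,1,0,0,0],[0.3,0,0,2,0,0,0],[0.3,0,0,3,0,0,0]],
  ],
)

```text
clock: 4.2
tool_pos: [0.5644, -0.22, 0.0584]
eef_rot: [0.99, -0.143, 0.0, 0.0]
contact_force: [-3.7, 0.1, 12.7]
opening: 0.298
finger_force: 6.2
```

Contact came at a reported z of 0.0588 with the lid at 0.092, so the real tips are about 33 mm behind the reported TCP along the tool. That agrees with the projection. I'll back off, open, descend with this correction and grip.

move_arm(
  targets=[
    [[0.3,0,0,-15,0,0,0],[1,0,0,-15,0,0,0],[1,0,0,-15,0,0,0],[1,0,0,-15,0,0,0],[1,0,0,-15,0,0,0],[1,0,0,-15,0,0,0],[1,0,0,-15,0,0,0],[1,0,0,-5,0,0,0]],
  ],
)

```text
clock: 5.2
tool_pos: [0.5651, -0.2203, 0.0629]
eef_rot: [0.99, -0.143, 0.001, 0.0]
contact_force: [0.1, -0.4, 0.3]
opening: 0.997
finger_force: 0.0
```

move_arm(
  targets=[
    [[1,0,0,8,0,0,0],[1,0,0,18,0,0,0],[1,0,0,25,0,0,0],[1,0,0,29,0,0,0],[1,0,0,29,0,0,0],[0.4,0,0,29,0,0,0],[0.4,0,0,29,0,0,0],[0.4,0,0,29,0,0,0],[0.4,0,0,29,0,0,0],[0.4,0,0,29,0,0,0]],
  ],
  newtons=35,
)

```text
clock: 6.45
tool_pos: [0.5645, -0.2201, 0.0338]
eef_rot: [0.99, -0.143, 0.0, 0.0]
contact_force: [-1.0, -0.3, 1.3]
opening: 0.634
finger_force: 35.0
```

move_arm(
  targets=[
    [[0.4,0,0,-10,0,0,0],[0.4,0,0,-40,0,0,0],[0.4,0,0,-80,0,0,0],[0.4,-20,-27,-100,0,0,0],[0.4,-48,-64,-100,0,0,0],[0.4,-77,-102,-100,0,0,0],[0.4,-106,-140,-100,0,0,0],[0.4,-135,-178,-100,0,0,0],[0.4,-155,-205,-100,0,0,0],[0.4,-161,-213,-100,0,0,0]],
  ],
)

```text
clock: 7.7
tool_pos: [0.4694, 0.0321, 0.134]
eef_rot: [0.99, -0.141, -0.0, -0.0]
contact_force: [1.0, -0.3, -2.2]
opening: 0.631
finger_force: 35.0
```

Run:
```python
from plant import r
from h import *
s=r.get_state();print(s["tool_pos"].round(4),s["q"].round(2),s["opening"],s["finger_force"],s["contact_force"])
im=r.snapshot("top");cv2.imwrite("pics/top1.png",im[:,:,::-1]);c=r.camera_info("top")
H,S,V=cv2.split(cv2.cvtColor(im,cv2.COLOR_RGB2HSV));wh=((S<60)&(V>150)).astype(np.uint8)*255
print("org",rect(c,biggest(wh,340,180,430,270),.050))
```

```text
[0.4694 0.0321 0.134 ] [-0.19  0.62  0.04  2.1  -0.06  0.43 -1.96] 0.6314723201400101 34.99476662836969 [ 0.97043132 -0.33735194 -2.2286476 ]
org [ 567.3 -220.6  196.8  124.   -15.4]
```

move_arm(
  targets=[
    [[0.4,0,0,45,0,0,0],[0.4,0,0,90,0,0,0],[0.4,0,0,125,0,0,0],[0.4,0,0,142,0,0,0],[0.4,0,0,149,0,0,0],[0.4,0,0,149,0,0,0],[1,0,0,149,0,0,0],[1,0,0,149,0,0,0],[1,0,0,149,0,0,0],[1,0,0,149,0,0,0]],
  ],
)

```text
clock: 9.0
tool_pos: [0.4703, 0.0299, -0.0152]
eef_rot: [0.99, -0.143, 0.0, -0.0]
contact_force: [-0.2, 0.5, -0.1]
opening: 1.0
finger_force: 0.0
```

Run:
```python
from plant import r
from h import *
s=r.get_state();R=yawdown(-17,30)
Rl=Ro.from_euler('z',-17,degrees=True)*Ro.from_euler('y',-30,degrees=True)
p=np.array([.531,.298,.065])+Rl.apply([-.011,0,.13]);print(p,rel(s,p,R))
```

```text
[0.45973016 0.31978938 0.1720833 ] (array([ -92. , -275.1, -187.2]), array([-0.2, 30. ,  0.6]))
```

move_arm(
  targets=[
    [[1,0,0,-50,0,0,0],[1,0,0,-105,0,0,0],[1,0,0,-160,0,0,0],[1,-10,-40,-187,0,4,0],[1,-26,-90,-187,0,10,0],[1,-44,-140,-187,0,16,0],[1,-62,-190,-187,0,22,0],[1,-80,-240,-187,0,28,0],[1,-92,-275,-187,0,30,0.5],[1,-92,-275,-187,0,30,0.5]],
  ],
)

```text
clock: 10.25
tool_pos: [0.4556, 0.329, 0.1696]
eef_rot: [0.957, -0.134, 0.256, 0.035]
contact_force: [0.1, -0.8, -0.5]
opening: 0.999
finger_force: 0.0
```

Run:
```python
from plant import r
from h import *
s=r.get_state(); c=r.camera_info("wrist"); im=r.snapshot("wrist")
print(s["q"].round(2),s["tool_pos"].round(4),s["eef_rot"].round(3))
cv2.imwrite("pics/w3.png",im[:,:,::-1])
t=r.snapshot("top");ct=r.camera_info("top");H,S,V=cv2.split(cv2.cvtColor(t,cv2.COLOR_RGB2HSV))
red=(((H<8)|(H>172))&(S>140)&(V>90)).astype(np.uint8)*255
print("red",rect(ct,biggest(red,230,200,340,330),.042))
```

```text
[-1.47  0.78  0.77  2.13 -0.16  0.19 -2.62] [0.4556 0.329  0.1696] [ 0.957 -0.134  0.256  0.035]
red [468.9  29.1 128.6  54.  -16.8]
```

View pics/w3.png

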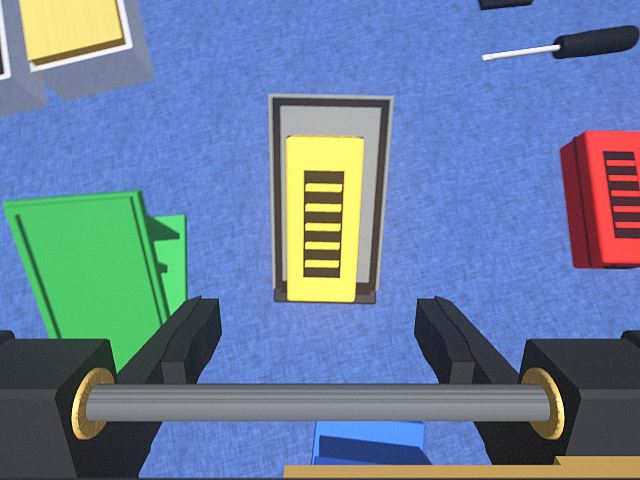

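Wrist view: the yellow case (286–364, 137–301) lies against the low rim of the grey tray, whose deck corners are at (268,95) and (393,96). Joint 7 is near its limit, so I'll use the half-turn grasp. First I'll measure on the tray plane.

Run:
```python
from plant import r
from h import *
s=r.get_state();print(s["tool_pos"].round(4));c=r.camera_info("wrist")
O=np.array([.531,.298,.065]);L=Ro.from_euler('z',-17,degrees=True)*Ro.from_euler('y',-30,degrees=True);n=L.apply([0,0,1])
im=cv2.imread("pics/w3.png");H,S,V=cv2.split(cv2.cvtColor(im,cv2.COLOR_BGR2HSV))
ye=((H>20)&(H<35)&(S>150)&(V>140)).astype(np.uint8)*255
b=biggest(ye,230,100,420,320)
loc=lambda u,z:L.inv().apply(onplane(c,u,O+n*z,n)-O)*1000
P=np.array([loc(p,.042)[:2] for p in b[:,0]],np.float32);print("yellow local",cv2.minAreaRect(P))
for u in ((268,95),(393,96),(377,290),(273,290)): print("deck",u,loc(u,0.0).round(1))
for u in ((280,106),(384,108)): print("rim inner hi",u,loc(u,.0).round(1))
```

```text
[0.4586 0.3214 0.1711]
yellow local ((22.87270736694336, -3.8756351470947266), (26.61405372619629, 6.335355758666992), 88.28669738769531)
deck (268, 95) [88.1 39.6  0. ]
deck (393, 96) [ 87.8 -58.8  -0. ]
deck (377, 290) [-80.7 -55.7  -0. ]
deck (273, 290) [-81.3  41.6  -0. ]
rim inner hi (280, 106) [80.  30.4  0. ]
rim inner hi (384, 108) [ 78.9 -52.2   0. ]
```

Run:
```python
from plant import r
from h import *
c=r.camera_info("wrist");s=r.get_state();im=r.snapshot("wrist");s2=r.get_state();print(s["tool_pos"].round(4),s2["tool_pos"].round(4),s["q"].round(2))
O=np.array([.531,.298,.065]);L=Ro.from_euler('z',-17,degrees=True)*Ro.from_euler('y',-30,degrees=True);n=L.apply([0,0,1])
H,S,V=cv2.split(cv2.cvtColor(im,cv2.COLOR_RGB2HSV))
loc=lambda u,z:L.inv().apply(onplane(c,u,O+n*z,n)-O)*1000
for name,m,z in (("yellow",(H>18)&(H<38)&(S>100)&(V>80),.042),("deck",~((H>95)&(H<130)&(S>90)),0.)):
    b=biggest(m.astype(np.uint8)*255,230,60,430,290 if z==0 else 330)
    P=np.array([loc(p,z)[:2] for p in b[:,0]],np.float32);print(name,cv2.boundingRect(b),cv2.minAreaRect(P))
```

```text
[0.4586 0.3214 0.1711] [0.4595 0.3186 0.1716] [-1.46  0.78  0.77  2.13 -0.16  0.19 -2.62]
yellow (275, 142, 78, 166) ((-10.675575256347656, 3.070466995239258), (56.13425064086914, 131.2660675048828), 89.75151062011719)
deck (257, 101, 127, 189) ((1.745391845703125, -0.82977294921875), (100.73774719238281, 164.49240112304688), 89.80608367919922)
```

```bash
cat >> h.py <<'E'
O=np.array([.531,.298,.065]);L=Ro.from_euler('z',-17,degrees=True)*Ro.from_euler('y',-30,degrees=True)
TILT=yawdown(-17,30)
HT=Ro.from_euler('z',180,degrees=True)
E
python3 - <<'E'
from plant import r
from h import *
s=r.get_state()
G=O+L.apply([-.011,.003,-.016]);print(G,rel(s,G+[0,0,.10],TILT),rel(s,G+[0,0,.10],TILT*Ro.from_euler('z',-90,degrees=True)))
E
```

```text
[0.53041753 0.30131516 0.04564359] (array([50.1, -4. , 58.9]), array([-0.1,  0. ,  0. ])) (array([50.1, -4. , 58.9]), array([ -0.1,  -0.1, -90. ]))
```

move_arm(
  targets=[
    [[1,15,-1,18,0,0,0],[1,35,-3,40,0,0,-8],[1,50,-4,59,0,0,-18],[1,50,-4,59,0,0,-28],[1,50,-4,59,0,0,-38],[1,50,-4,59,0,0,-48],[1,50,-4,59,0,0,-58],[1,50,-4,59,0,0,-68],[1,50,-4,59,0,0,-78],[1,50,-4,59,0,0,-88]],
  ],
)

```text
clock: 11.65
tool_pos: [0.5318, 0.2979, 0.1463]
eef_rot: [0.786, 0.561, 0.157, 0.205]
contact_force: [-0.4, -1.0, -0.1]
opening: 1.003
finger_force: 0.0
```

move_arm(
  targets=[
    [[1,0,0,0,0,0,-10],[1,0,0,0,0,0,-20],[1,0,0,0,0,0,-30],[1,0,0,0,0,0,-40],[1,0,0,0,0,0,-50],[1,0,0,0,0,0,-60],[1,0,0,0,0,0,-70],[1,0,0,0,0,0,-80],[1,0,0,0,0,0,-90],[1,0,0,0,0,0,-92]],
  ],
)

```text
clock: 12.9
tool_pos: [0.5318, 0.2984, 0.1463]
eef_rot: [0.145, 0.955, -0.038, 0.256]
contact_force: [0.1, -0.4, -0.2]
opening: 1.001
finger_force: 0.0
```

Run:
```python
from plant import r
from h import *
r.snapshot("top"); s=r.get_state();print(s["tool_pos"].round(4),s["q"].round(2))
G=O+L.apply([-.011,.003,-.016]);print(rel(s,G,TILT*HT),rel(s,G+[0,0,.1],TILT*HT))
```

```text
[0.5317 0.2991 0.1462] [-0.97  0.72  0.18  2.04  1.16  0.39 -0.67]
(array([51.9,  1.5, 86.2]), array([ 0. , -0. , -0.2])) (array([ 1.9,  1.8, -0.4]), array([ 0. , -0. , -0.2]))
```

move_arm(
  targets=[
    [[1,15,1.5,23,0,0,0],[1,30,1.5,47,0,0,0],[1,43,1.5,70,0,0,0],[1,50,1.5,82,0,0,0],[1,52,1.5,86,0,0,0],[1,52,1.5,86,0,0,0],[0.4,52,1.5,86,0,0,0],[0.4,52,1.5,86,0,0,0],[0.4,52,1.5,86,0,0,0],[0.4,52,1.5,86,0,0,0]],
  ],
  newtons=35,
)

```text
clock: 14.2
tool_pos: [0.5291, 0.3047, 0.0453]
eef_rot: [0.142, 0.955, -0.037, 0.256]
contact_force: [-0.9, -0.4, 1.5]
opening: 0.636
finger_force: 35.0
```

Run:
```python
from plant import r
from h import *
s=r.get_state();print(s["tool_pos"].round(4),s["q"].round(2),s["opening"],s["finger_force"],s["contact_force"],L.inv().apply(s["tool_pos"]-O).round(4))
U=[0,0,.12]
print("up",rel(s,s["tool_pos"]+U,Ro.from_quat(s["eef_rot"])))
# organiser: tool centre over case centre; hover at reported .134
print("org hover",rel(s,[.567,-.2203,.15],yawdown(-15.5)*HT))
```

```text
[0.5291 0.3047 0.0453] [-1.04  0.93  0.27  2.07  1.76  0.27 -1.36] 0.6362387421060024 34.99844745732844 [-0.89521476 -0.37002584  1.53358107] [-0.0131  0.0058 -0.0152]
up (array([ -60. ,    0.3, -103.9]), array([0., 0., 0.]))
org hover (array([-216.5, -491. ,    2.7]), array([-0.2, 30. , -1.4]))
```

move_arm(
  targets=[
    [[0.4,-15,0,-26,0,0,0],[0.4,-38,0,-66,0,0,0],[0.4,-60,0,-104,0,0,0],[0.4,-68,-25,-99,0,3,0],[0.4,-83,-73,-88,0,9,0],[0.4,-101,-130,-75,0,15,0],[0.4,-119,-187,-63,0,21,0],[0.4,-138,-245,-50,0,27,0],[0.4,-156,-302,-38,0,30,-1],[0.4,-174,-358,-26,0,30,-1.4]],
  ],
)

```text
clock: 15.45
tool_pos: [0.555, -0.0476, 0.1536]
eef_rot: [0.137, 0.991, -0.002, -0.001]
contact_force: [0.2, -0.0, -2.6]
opening: 0.629
finger_force: 35.0
```

Run:
```python
from plant import r
from h import *
s=r.get_state();print(s["tool_pos"].round(4),s["q"].round(2),s["opening"],s["finger_force"],s["contact_force"])
print("org hover",rel(s,[.567,-.2203,.10],yawdown(-15.5)*HT))
```

```text
[ 0.555  -0.0476  0.1536] [ 0.3   0.71 -0.51  1.81  0.49  0.75  0.82] 0.6287063985098533 34.994933065027 [ 0.21317939 -0.03052045 -2.63590051]
org hover (array([ -58.6, -162.8,   54.2]), array([-0.2, -0.1, -0.3]))
```

move_arm(
  targets=[
    [[0.4,-12,-32,5,0,0,0],[0.4,-28,-78,15,0,0,0],[0.4,-45,-125,30,0,0,0],[0.4,-56,-155,45,0,0,0],[0.4,-58.5,-163,54,0,0,-0.3],[0.4,-58.5,-163,54,0,0,-0.3]],
  ],
)

```text
clock: 16.2
tool_pos: [0.5658, -0.2157, 0.1001]
eef_rot: [0.133, 0.991, -0.002, -0.002]
contact_force: [-0.0, 0.3, -2.6]
opening: 0.631
finger_force: 35.0
```

Run:
```python
from plant import r
from h import *
c=r.camera_info("wrist");im=r.snapshot("wrist");s=r.get_state();print(s["tool_pos"].round(4))
cv2.imwrite("pics/w4.png",im[:,:,::-1])
H,S,V=cv2.split(cv2.cvtColor(im,cv2.COLOR_RGB2HSV))
wh=((S<60)&(V>150)).astype(np.uint8)*255;ye=((H>18)&(H<38)&(S>100)&(V>80)).astype(np.uint8)*255
print(rect(c,biggest(wh),.05),rect(c,biggest(ye),.157)); print(rel(s,[.567,-.2203,.036],yawdown(-15.5)*HT))
```

```text
[ 0.5667 -0.2145  0.1009]
[ 534.2 -212.2  128.5  119.4  -15.3] [ 541.4 -210.3   83.3   54.9  -15.3]
(array([-1.9, -5.4, 64.9]), array([-0.2, -0.1,  0.3]))
```

View pics/w4.png

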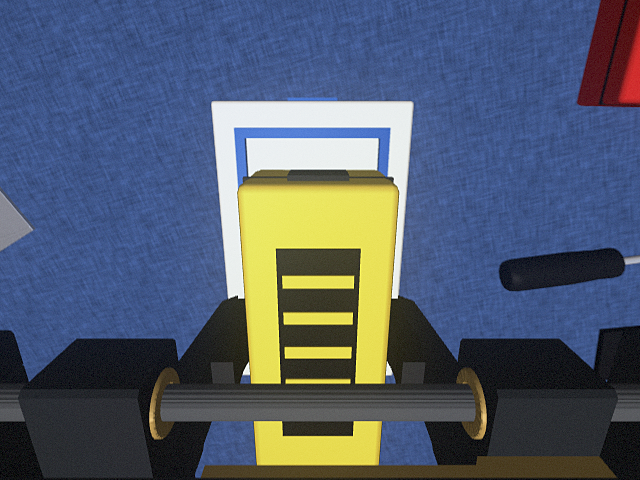

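The view shows the yellow case centred over the rim and aligned with it. The lid edges, at (213–412, 101), agree with the earlier pose. I'll lower, release and rise.

move_arm(
  targets=[
    [[0.4,0,0,20,0,0,0],[0.4,0,0,40,0,0,0],[0.4,0,0,55,0,0,0],[0.4,0,0,62,0,0,0],[0.4,0,0,65,0,0,0],[0.4,0,0,65,0,0,0]],
  ],
)

```text
clock: 17.0
tool_pos: [0.5672, -0.2166, 0.0364]
eef_rot: [0.133, 0.991, -0.002, 0.0]
contact_force: [0.3, -0.7, -2.1]
opening: 0.631
finger_force: 35.0
```

move_arm(
  targets=[
    [[1,0,0,0,0,0,0],[1,0,0,0,0,0,0],[1,0,0,0,0,0,0],[1,0,0,0,0,0,0],[1,0,0,-20,0,0,0],[1,0,0,-60,0,0,0],[1,0,0,-110,0,0,0],[1,0,0,-150,0,0,0],[1,0,0,-150,0,0,0]],
  ],
)

```text
clock: 18.12
tool_pos: [0.5696, -0.2162, 0.1909]
eef_rot: [0.133, 0.991, -0.002, 0.004]
contact_force: [0.6, -1.1, -1.2]
opening: 0.999
finger_force: 0.0
```

Run:
```python
from plant import r
from h import *
c=r.camera_info("wrist");im=r.snapshot("wrist");s=r.get_state();print(s["tool_pos"].round(4))
H,S,V=cv2.split(cv2.cvtColor(im,cv2.COLOR_RGB2HSV))
wh=((S<60)&(V>150)).astype(np.uint8)*255;ye=((H>18)&(H<38)&(S>100)&(V>80)).astype(np.uint8)*255
print(rect(c,biggest(wh),.05),rect(c,biggest(ye),.092))
# red on bench at 469,29.5,-16.7
print("hover",rel(s,[.4695,.0295,.08],yawdown(-16.7)*HT))
```

```text
[ 0.568  -0.2162  0.1886]
[ 564.1 -221.1  192.9  118.9  -15.4] [ 564.8 -217.6  128.8   54.9  -15.4]
hover (array([160.2, 211.6, 107.1]), array([-0.2,  0.2,  1.4]))
```

Yellow sits inside the rim, 3 mm off centre. Now the red case on the bench.

move_arm(
  targets=[
    [[1,20,26,0,0,0,0],[1,50,66,10,0,0,0],[1,82,108,30,0,0,0.5],[1,114,150,60,0,0,1],[1,142,188,90,0,0,1.4],[1,160,212,107,0,0,1.4],[1,160,212,107,0,0,1.4],[1,160,212,107,0,0,1.4]],
  ],
)

```text
clock: 19.18
tool_pos: [0.4685, 0.0289, 0.0782]
eef_rot: [0.145, 0.989, -0.003, -0.0]
contact_force: [0.6, -0.1, 0.1]
opening: 0.997
finger_force: 0.0
```

Run:
```python
from plant import r
from h import *
c=r.camera_info("wrist");im=r.snapshot("wrist");s=r.get_state();print(s["tool_pos"].round(4),s["q"].round(2))
H,S,V=cv2.split(cv2.cvtColor(im,cv2.COLOR_RGB2HSV));red=(((H<8)|(H>172))&(S>140)&(V>90)).astype(np.uint8)*255
b=biggest(red);print("red",rect(c,b,.042),cv2.boundingRect(b))
print(rel(s,[.4695,.0295,-.015],yawdown(-16.7)*HT))
```

```text
[0.4689 0.0286 0.0784] [ 0.05  0.73 -0.33  2.13  0.65  0.38  0.46]
red [465.7  29.3 130.7  55.  -16.8] (273, 151, 95, 196)
(array([-0.3,  1.5, 93.4]), array([-0.3,  0. , -0.1]))
```

move_arm(
  targets=[
    [[1,1,0,35,0,0,0],[1,1,0,65,0,0,0],[1,1,0,85,0,0,0],[1,1,0,93,0,0,0],[1,1,0,93,0,0,0],[0.4,1,0,93,0,0,0],[0.4,1,0,93,0,0,0],[0.4,1,0,93,0,0,0],[0.4,1,0,93,0,0,0],[0.4,1,0,93,0,0,0]],
  ],
  newtons=35,
)

```text
clock: 20.48
tool_pos: [0.4675, 0.0301, -0.0144]
eef_rot: [0.145, 0.989, -0.002, 0.0]
contact_force: [0.2, 0.5, 6.2]
opening: 0.629
finger_force: 35.0
```

Run:
```python
from plant import r
from h import *
s=r.get_state();print(s["tool_pos"].round(4),s["opening"],s["finger_force"],s["contact_force"])
# place: case at local (-6,0); reported local z -.015; hover = +.09 world z
G=O+L.apply([-.006,0,-.0145]);print(G,rel(s,G+[0,0,.12],TILT*HT))
```

```text
[ 0.4675  0.0301 -0.0144] 0.6293034218524223 35.00423414167017 [0.19559237 0.50310471 6.21018297]
[0.5329641  0.29739951 0.04944263] (array([  13.9,  274.2, -184.9]), array([ -0.1, -30. ,   0.4]))
```

move_arm(
  targets=[
    [[0.4,0,0,-20,0,0,0],[0.4,0,0,-75,0,0,0],[0.4,0,0,-130,0,0,0],[0.4,1,20,-175,0,-3,0],[0.4,4,65,-185,0,-9,0],[0.4,7,115,-185,0,-15,0],[0.4,9,165,-185,0,-21,0],[0.4,11,215,-185,0,-26,0],[0.4,13,260,-185,0,-30,0],[0.4,14,274,-185,0,-30,0.4]],
  ],
)

```text
clock: 21.72
tool_pos: [0.529, 0.3059, 0.167]
eef_rot: [0.137, 0.957, -0.037, 0.255]
contact_force: [0.8, -0.6, -1.8]
opening: 0.631
finger_force: 35.0
```

move_arm(
  targets=[
    [[0.4,0,0,0,0,0,0],[0.4,0,0,0,0,0,0]],
  ],
)

```text
clock: 21.98
tool_pos: [0.5326, 0.2946, 0.1689]
eef_rot: [0.144, 0.955, -0.041, 0.256]
contact_force: [-0.7, -1.1, -1.8]
opening: 0.63
finger_force: 35.0
```

Run:
```python
from plant import r
from h import *
c=r.camera_info("wrist");s=r.get_state();im=r.snapshot("wrist");print(s["tool_pos"].round(4),s["q"].round(2),s["finger_force"])
cv2.imwrite("pics/w5.png",im[:,:,::-1])
H,S,V=cv2.split(cv2.cvtColor(im,cv2.COLOR_RGB2HSV));red=(((H<8)|(H>172))&(S>140)&(V>60)).astype(np.uint8)*255
b=biggest(red);z=(L.inv().apply(s["tool_pos"]-O)[2]+.0145+.042);n=L.apply([0,0,1])
loc=lambda u,z:L.inv().apply(onplane(c,u,O+n*z,n)-O)*1000
P=np.array([loc(p,z)[:2] for p in b[:,0]],np.float32);print("red local",cv2.minAreaRect(P),"tcp local",L.inv().apply(s["tool_pos"]-O).round(4))
G=O+L.apply([-.006,0,-.0145]);print(rel(s,G,TILT*HT))
```

```text
[0.5326 0.2946 0.1689] [-0.93  0.67  0.12  2.02  1.09  0.46 -0.57] 34.995308853685856
red local ((29.69023895263672, -4.1079864501953125), (54.92618942260742, 84.00154876708984), 89.96358489990234) tcp local [ 0.0542 -0.0028  0.0887]
(array([ 60.2,   3.3, 103.2]), array([-0.3,  0. , -0. ]))
```

View pics/w5.png

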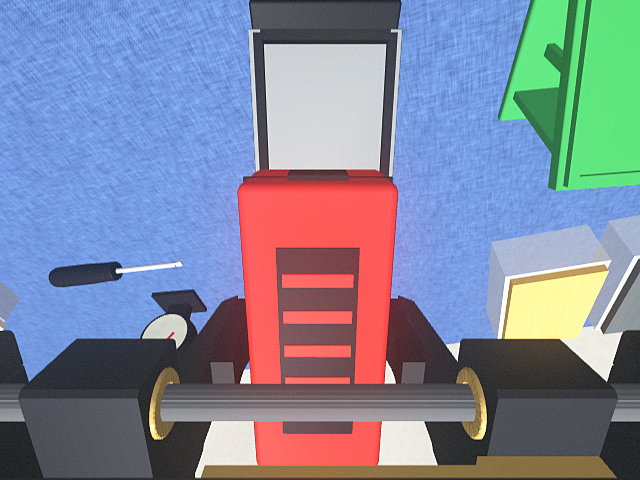

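The view shows the red case (238–398 wide) lined up over the empty tray, whose inner rim spans about (265–385). I'll lower it, staying 5 mm clear of the low rim.

move_arm(
  targets=[
    [[0.4,16,3,28,0,0,0],[0.4,34,3,58,0,0,0],[0.4,48,3,84,0,0,0],[0.4,54,3,96,0,0,0],[0.4,57,3,101,0,0,0],[0.4,57,3,102,0,0,0],[0.4,57,3,102,0,0,0]],
  ],
)

```text
clock: 22.9
tool_pos: [0.5355, 0.2991, 0.053]
eef_rot: [0.144, 0.955, -0.039, 0.256]
contact_force: [0.2, 1.0, -2.4]
opening: 0.63
finger_force: 35.0
```

Run:
```python
from plant import r
from h import *
s=r.get_state();print(s["tool_pos"].round(4),s["q"].round(2),s["finger_force"],s["contact_force"],L.inv().apply(s["tool_pos"]-O).round(4),rel(s,s["tool_pos"],TILT*HT))
```

```text
[0.5355 0.2991 0.053 ] [-1.03  0.92  0.28  2.07  1.7   0.26 -1.28] 34.995410037226975 [ 0.20278367  1.03755456 -2.44201903] [-0.0025  0.0024 -0.0124] (array([0., 0., 0.]), array([-0.1,  0. , -0.1]))
```

move_arm(
  targets=[
    [[0.4,0,1,1,0,0,0],[0.4,0,1,2,0,0,0],[0.4,0,1,2,0,0,0],[1,0,1,2,0,0,0],[1,0,1,2,0,0,0],[1,0,1,2,0,0,0],[1,0,1,2,0,0,0],[1,0,1,2,0,0,0]],
  ],
)

```text
clock: 23.9
tool_pos: [0.5363, 0.3, 0.0505]
eef_rot: [0.143, 0.955, -0.04, 0.256]
contact_force: [-0.0, 1.3, -0.6]
opening: 1.004
finger_force: 0.0
```

move_arm(
  targets=[
    [[1,-5,0,-10,0,0,0],[1,-20,0,-35,0,0,0],[1,-45,0,-75,0,0,0],[1,-65,0,-115,0,0,0],[1,-65,-40,-115,0,0,0],[1,-65,-90,-115,0,0,0],[1,-65,-140,-115,0,0,0],[1,-65,-160,-115,0,0,0],[1,-65,-160,-115,0,0,0]],
  ],
)

```text
clock: 25.02
tool_pos: [0.4871, 0.1448, 0.1831]
eef_rot: [0.144, 0.955, -0.041, 0.255]
contact_force: [0.9, 0.0, 0.0]
opening: 0.999
finger_force: 0.0
```

Run:
```python
from plant import r
from h import *
s=r.get_state();print(s["clock"],s["tool_pos"].round(3),s["contact_force"].round(1))
a=r.snapshot("scene")[:,:,::-1];b=r.snapshot("top")[:,:,::-1]
f=lambda i,x,y,w,h,s:cv2.resize(i[y:y+h,x:x+w],(w*s,h*s),interpolation=cv2.INTER_CUBIC)
cv2.imwrite("pics/end.png",np.hstack([f(a,210,160,250,230,2),f(b,195,150,60,115,4)]))
```

```text
25.025 [0.487 0.145 0.183] [0.9 0.  0. ]
```

View pics/end.png

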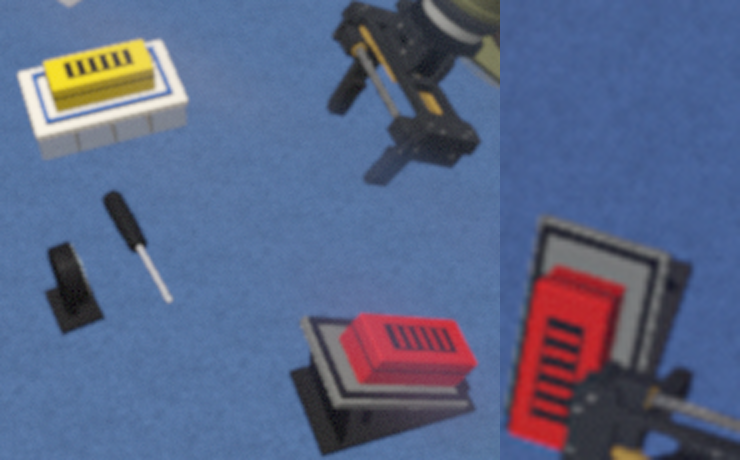

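The final picture shows the red case flat in the tray at (405,350), the yellow case inside the blue rim at (100,75), and the screwdriver and gauge where they were. The gripper is clear of everything, so I'll hand in.

```bash
python3 -c "
from plant import r
print(r.finish_job())"
```

```text
the job is handed in; nothing more can be done
None
```

The job is handed in at about 25 s: the red case lies flat on the sloping stand, the yellow case lies inside the organiser's rim, and the organiser, screwdriver and gauge look undisturbed; the tub was not in the last picture, but the arm never worked near it.

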